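# Make up the coat kit and the boot kit by the back door

## Robot

A 7-joint arm with a two-finger parallel gripper is mounted at the origin on the work surface. World frame = base frame: x ahead of the robot, y to its left, z up, the work surface at z = 0. Lengths are in m, angles in rad, forces in N, time in s.
With the tool pointing down it reaches from about 0.425 to 1.025 m from the base axis. Payload 9.4 kg.
Tool frame: the origin (TCP) lies midway between the tips of the shut fingers; the grasp point (between the pads) lies 19 mm behind it; z points along the fingers, x is the direction in which the jaws open and shut, and the axes are right-handed (so a half turn about z gives the same grasp; the last joint's range is limited). The gripper opens to 85 mm and grips with 20 to 120 N. Pads are 22 mm wide; open, the fingers measure 114 mm over their backs; the gripper's body (76 mm by 85 mm) begins 54 mm behind the grasp point. The pads swing forward as they close: fully open they stand 13 mm farther back than shut.
Start: joints at [-0.077, 0.599, -0.003, 1.599, 0.002, 0.943, -0.08], TCP at [0.725, -0, 0.231] pointing down, gripper open.
Joint ranges: [-2.57, 2.57], [-0.35, 1.97], [-1.29, 1.29], [0.11, 2.56], [-1.05, 4.19], [0.11, 1.86], [-2.63, 2.63]. Speed limits (rad/s): [2.22, 2.22, 3.01, 3.01, 3.14, 3.14, 3.14].

## Interface

Orientations are given as a rotation vector (axis times angle).
In Python, from workcell import r gives the robot as it stands.
- The arm moves only by the shell command python3 -m handwheel 'ROWS' [FORCE]. ROWS is JSON, a list of rows, each a list of 3 entries, a list of its own where there are three numbers: the turn, a rotation vector about the tool's x, y, z in units of 6 degrees (1.0 is 6 degrees), then the shift along the tool's x, y, z in units of 30 mm (1.0 is 30 mm), then the opening, from 0 (shut) to 1 (fully open). A call has 1 to 5 rows; each row is the pose to reach, as a shift and turn from the pose commanded when the call began, along the tool's axes at that moment; what a row does not reach only later rows make up. A row lasts 1/12 s, in which the tool goes at most 41.7 mm and 7.16 degrees, less where a joint would pass 70% of its speed; a pose out of reach is approached as far as the arm can. A call with a gripper value outside its range is refused whole. The fingers move at their own pace and stop on an object; FORCE is the grip in N (left out, the last holds). Time passes only in rows, so rows that repeat a pose let the fingers close. It gives the time, the measured TCP pose, the force and the opening at its end, in the units of the state.
- r.read_state(): the state, without advancing time (a new reading comes with each control period).
- r.read_camera(name): name is "scene" or "side" or "wrist"; returns a dict with "img" (400x640x3 uint8, red, green, blue), "K" (3x3 intrinsics, pixels), "distortion" ([k1, k2, p1, p2, k3] as OpenCV has them; the pictures are not rectified), "extrinsics" (4x4, takes a point from world to camera coordinates). Camera axes: x right, y down, z forward; pixel columns grow to the right and rows downward; lengths in m; the calibration is good to about 2 mm. A picture is of the moment at which its call begins. There is no depth.
- r.job_done(): hands the job in, once; it reports no verdict.
The state is a dict: "t": time; "qpos": joint angles; "qvel": joint speeds; "joint_efforts": joint torques, N m; "tool_pos": TCP position; "orientation": TCP orientation; "ft_force": force on the tool from outside, world axes, zero at the start; "moment": the same for the moment, N m; "grip_width": finger opening in m.
Only numpy, scipy, OpenCV 4.12 (cv2) and the standard library are available. Lean on these libraries where they do the work, as an engineer would, in place of code of your own. Each camera call takes 0.05 s, during which the arm holds its last target.

## Task

Make up the two kits for the back door, each in its own tray: the coat kit in the blue tray is the green lint roller in the long bay and the orange-lidded stain-bar box in the square bay; the boot kit in the yellow tray is the wooden boot brush in the long bay and the black polish tin in the square bay. Everything should lie flat on the bottom of its bay, right way up, the roller and the brush about centred along their bays (either way round). Leave the red tin, the brown bowl, the steel scoop and the clip stand standing where they are.

Things in the scene. Friction and masses are not known exactly. Their poses are not given: they have to be found in the camera images.
- blue_tray: Fixed blue kit tray, 202 (x) x 186 (y) x 10 mm high, two sunken grey-lined bays. Origin: centre of underside, z up. Bay floors 4 mm above the table, rim and ridges 6 mm higher. Long bay 190 (x) x 72 mm, centre x 0, y +51 mm in the tray's frame. Square bay 82 x 82 mm, centre x 0, y -46 mm. Solid 20 mm ridge between the bays; solid filling (also 6 mm high) at both x sides of the square bay.
- yellow_tray: Fixed yellow kit tray, 202 (x) x 186 (y) x 10 mm high, two sunken grey-lined bays. Origin: centre of underside, z up. Bay floors 4 mm above the table, rim and ridges 6 mm higher. Long bay 190 (x) x 72 mm, centre x 0, y +51 mm in the tray's frame. Square bay 82 x 82 mm, centre x 0, y -46 mm. Solid 20 mm ridge between the bays; solid filling (also 6 mm high) at both x sides of the square bay.
- lint_roller: Loose green lint roller lying flat, 165 mm long (x), 0.12 kg. Origin: underside, middle of the whole length, z up. Flat-sided green case 85 x 44 (y) x 38 mm, centred at x = +40 mm, white roller showing on top (to 40 mm); thin handle 24 mm wide, 9 to 31 mm above the underside, reaches x = -82 mm. Most weight is in the case: grip it across its 44 mm, near x = +25 to +40 mm.
- boot_brush: Loose wooden boot brush, 160 (x) x 46 (y) mm, 42 mm high, bristles down, about 0.18 kg. Origin: centre of the underside of the bristles, z up. The wooden block is 18 mm thick, from 24 to 42 mm above the underside; the dark bristle block below is solid, 148 x 38 mm. Grip the wood across its 46 mm width.
- black_tin: Loose round shoe-polish tin with a black lid, upright, 56 mm diameter (steel body 53 mm below 20 mm height), 36 mm high, about 0.1 kg. Origin: centre of its underside, z up.
- red_tin: Loose round shoe-polish tin with a red lid, upright, 56 mm diameter (steel body 53 mm below 20 mm height), 36 mm high, about 0.1 kg. Origin: centre of its underside, z up. Not part of either kit: it stays where it is.
- stain_box: Loose square box for a stain-remover bar, orange lid on white base, 56 x 56 mm, 36 mm high (white base 54 x 54 mm below 20 mm height), about 0.11 kg, upright. Origin: centre of its underside, z up, sides along its x and y; in its bay it may be turned any way that lies flat.
- bowl: Brown ceramic bowl, 120 mm rim diameter, 55 mm high, loose, a bystander. Origin: centre of underside.
- scoop: Steel scoop, bystander, loose: open pan 85 x 62 x 36 mm with a rod handle towards its +y, reaching 133 mm from the origin. Origin: centre of the pan's underside.
- clip_stand: Chrome spring-clip stand, bystander, loose: round foot 76 mm diameter, thin post with a clip on top, 140 mm high. Origin: centre of underside.
Things that resemble listed ones, but are neither listed nor needed, are in the scene too. There is more than one size of the red_tin; the one meant has the size given above.

How it is judged:
By the outcome, as a careful person would: the job done as asked, in the order asked, and still so for the second after the job is handed in, with the robot touching nothing.
It also fails if it takes over 112 s, if anything falls off the work surface, if the arm or the gripper's body presses on something with over 40 N, if the wrist force passes 120 N, or if a joint passes its speed limit or range.

## Working session

There is one attempt and no reset: what is moved stays moved. The work goes in short steps, Python scripts to look and compute and a shell command to move; the robot and the scene stay as the last step left them, time stands still between calls to the robot, and variables do not carry over. Pictures are saved under pics/ and viewed, and the job is handed in when it is done.

```bash
ls; mkdir -p pics
python3 - <<'E'
from workcell import r
import cv2
s=r.read_state();print(s['t'],s['tool_pos'],s['orientation'],s['grip_width'])
for n in ['scene','side','wrist']:
    c=r.read_camera(n);cv2.imwrite(f'pics/{n}0.png',c['img'][:,:,::-1]);print(n,c['K'],c['distortion'],c['extrinsics'])
E
```

```text
pics
0.0 [ 7.24523689e-01 -2.07394926e-05  2.30373611e-01] [ 3.14146081e+00 -2.63659379e-06 -2.49931689e-03] 0.08553724826684111
scene [[512.34874209   0.         320.38950054]
 [  0.         512.34874209 200.38778526]
 [  0.           0.           1.        ]] [-0.12814025  0.          0.          0.          0.        ] [[ 0.76971033  0.63833815 -0.00839147 -0.50032669]
 [ 0.45286333 -0.55523451 -0.6975883  -0.26254582]
 [-0.44995646  0.53314073 -0.71644968  1.6431501 ]
 [ 0.          0.          0.          1.        ]]
side [[394.12996113   0.         324.93359603]
 [  0.         394.12996113 199.06214971]
 [  0.           0.           1.        ]] [-0.02814612  0.          0.          0.          0.        ] [[-0.9803266  -0.1973637  -0.0027052   0.62231127]
 [-0.13736022  0.69199698 -0.70871176  0.12155319]
 [ 0.14174596 -0.6943974  -0.70549297  0.8673083 ]
 [ 0.          0.          0.          1.        ]]
wrist [[303.64738898   0.         320.57178405]
 [  0.         303.64738898 199.09929531]
 [  0.           0.           1.        ]] [0.00969813 0.         0.         0.         0.        ] [[ 9.99999325e-01 -9.06446938e-04 -7.27372134e-04 -7.24429443e-01]
 [-6.58079317e-04 -9.57486059e-01  2.88478792e-01 -3.65371676e-02]
 [-9.57939396e-04 -2.88478118e-01 -9.57486009e-01  3.78713705e-01]
 [ 0.00000000e+00  0.00000000e+00  0.00000000e+00  1.00000000e+00]]
```

View pics/scene0.png

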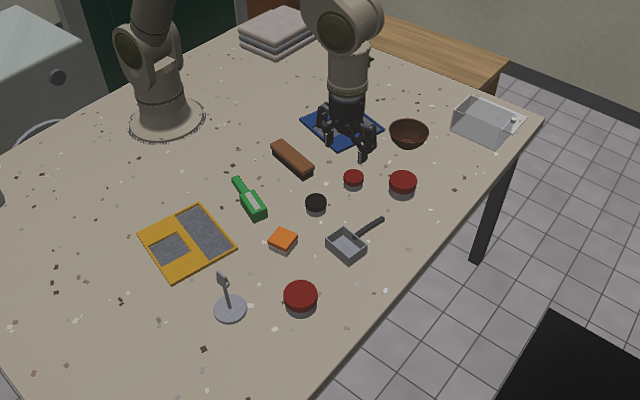

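View pics/side0.png

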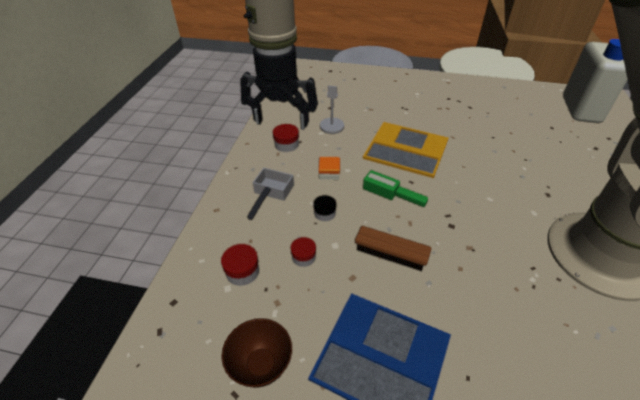

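View pics/wrist0.png

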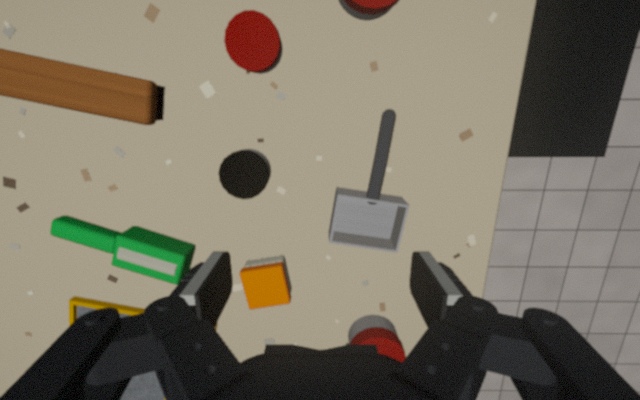

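```bash
cat > h.py <<'E'
import numpy as np, cv2
from scipy.spatial.transform import Rotation as R
def px2w(c,uv,z):
    p=cv2.undistortPoints(np.array(uv,float).reshape(-1,1,2),c['K'],np.array(c['distortion'])).reshape(-1,2)
    E=np.array(c['extrinsics']);Rm=E[:3,:3];o=-Rm.T@E[:3,3]
    d=np.c_[p,np.ones(len(p))]@Rm
    return o+d*((np.broadcast_to(z,len(p))-o[2])/d[:,2])[:,None]
def w2px(c,P):
    E=np.array(c['extrinsics']);rv=cv2.Rodrigues(E[:3,:3])[0]
    return cv2.projectPoints(np.array(P,float).reshape(-1,1,3),rv,E[:3,3],c['K'],np.array(c['distortion']))[0].reshape(-1,2)
def crop(c,x0,y0,x1,y1,k,name,step=10):
    im=cv2.resize(c['img'][y0:y1,x0:x1,::-1],None,fx=k,fy=k,interpolation=cv2.INTER_CUBIC)
    for x in range((x0+step-1)//step*step,x1,step):
        cv2.line(im,((x-x0)*k,0),((x-x0)*k,5),(255,0,255),1)
        if x%(2*step)==0: cv2.putText(im,str(x),((x-x0)*k,14),0,.35,(255,0,255),1)
    for y in range((y0+step-1)//step*step,y1,step):
        cv2.line(im,(0,(y-y0)*k),(5,(y-y0)*k),(255,0,255),1)
        cv2.putText(im,str(y),(6,(y-y0)*k+4),0,.35,(255,0,255),1)
    cv2.imwrite('pics/'+name,im)
E
python3 - <<'E'
from workcell import r
from h import *
import pickle
S=r.read_camera('scene');D=r.read_camera('side');W=r.read_camera('wrist')
pickle.dump((S,D,W),open('c0.pkl','wb'))
crop(D,300,110,460,220,5,'a1.png')
crop(D,300,220,460,400,3,'a2.png')
crop(S,130,170,300,290,4,'a3.png')
E
```

```text
(no output)
```

View pics/a1.png

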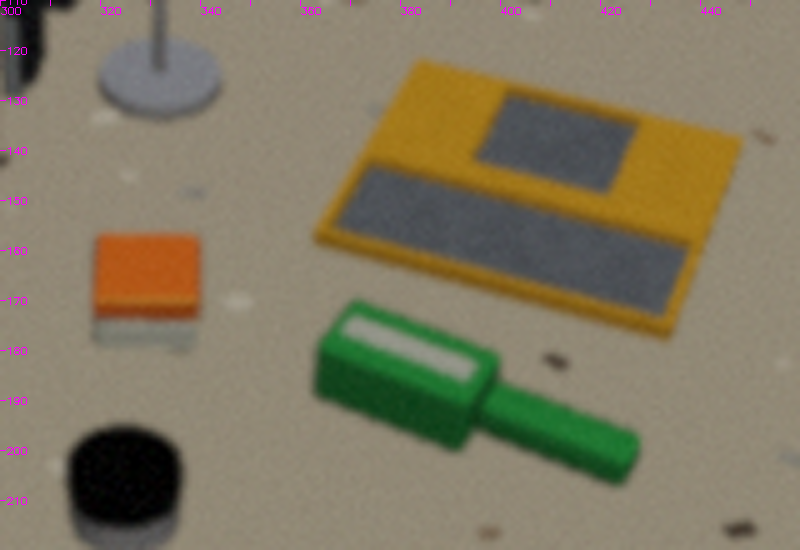

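View pics/a2.png

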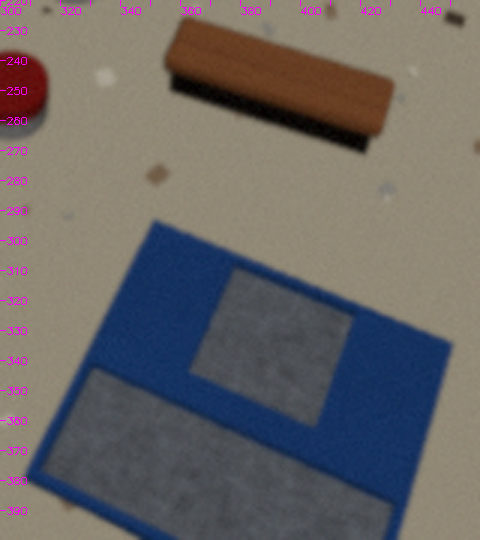

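View pics/a3.png

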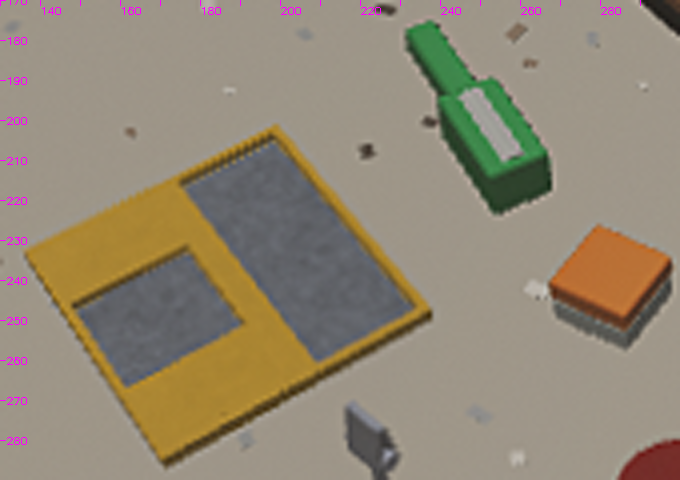

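Run:
```python
from h import *
import pickle
S,D,W=pickle.load(open('c0.pkl','rb'))
crop(S,260,100,400,220,5,'a4.png')
def poly(n,c,uv,z):
    P=px2w(c,uv,z)[:,:2]*1000; print(n,P.round(0).tolist(),'cen',P.mean(0).round(1),'edges',[ (round(float(np.linalg.norm(d))),round(float(np.degrees(np.arctan2(d[1],d[0]))),1)) for d in np.roll(P,-1,0)-P])
poly('yelD',D,[(383.6,122),(448.6,137.6),(433.6,175),(363.4,156.8)],.01)
poly('yelS',S,[(136.5,233),(198.8,201.5),(238,247.5),(171.5,285.5)],.01)
poly('bluD',D,[(351.3,293.7),(450.7,334.7),(309,378)],.01)
poly('rolD',D,[(371.4,170),(399.4,181),(392.6,191),(363.6,179.6)],.038)
poly('rolS',S,[(240,194.2),(253,190),(267,207.5),(254.5,215)],.038)
poly('boxD',D,[(319.4,157.4),(339.8,157.2),(339.6,170),(319.4,169.6)],.036)
poly('boxS',S,[(280,226.2),(297.8,236),(286.5,250.5),(267.5,240)],.036)
print(w2px(W,[[.725,0,0]]))
```

```text
yelD [[531.0, -404.0], [335.0, -361.0], [378.0, -182.0], [570.0, -222.0]] cen [ 453.8 -292.3] edges [(201, 167.5), (184, 76.5), (196, -11.7), (186, -102.1)]
yelS [[337.0, -361.0], [377.0, -183.0], [574.0, -226.0], [536.0, -406.0]] cen [ 455.9 -294.4] edges [(183, 77.3), (202, -12.3), (184, -102.0), (204, 167.3)]
bluD [[538.0, 215.0], [344.0, 266.0], [584.0, 393.0]] cen [488.4 291.1] edges [(200, 165.4), (271, 28.0), (184, -104.5)]
rolD [[541.0, -137.0], [467.0, -109.0], [481.0, -70.0], [555.0, -97.0]] cen [ 511.  -103.3] edges [(79, 159.0), (42, 70.7), (79, -20.1), (43, -110.2)]
rolS [[467.0, -111.0], [482.0, -78.0], [556.0, -100.0], [549.0, -139.0]] cen [ 513.4 -106.9] edges [(36, 64.7), (77, -17.2), (40, -99.4), (87, 160.8)]
boxD [[683.0, -164.0], [630.0, -176.0], [621.0, -124.0], [672.0, -115.0]] cen [ 651.5 -144.6] edges [(55, -167.9), (52, 99.3), (52, 9.5), (50, -78.0)]
boxS [[624.0, -125.0], [679.0, -121.0], [688.0, -172.0], [630.0, -177.0]] cen [ 655.3 -148.5] edges [(55, 4.3), (52, -79.9), (58, -174.8), (52, 97.4)]
[[320.73306982 169.31724185]]
```

View pics/a4.png

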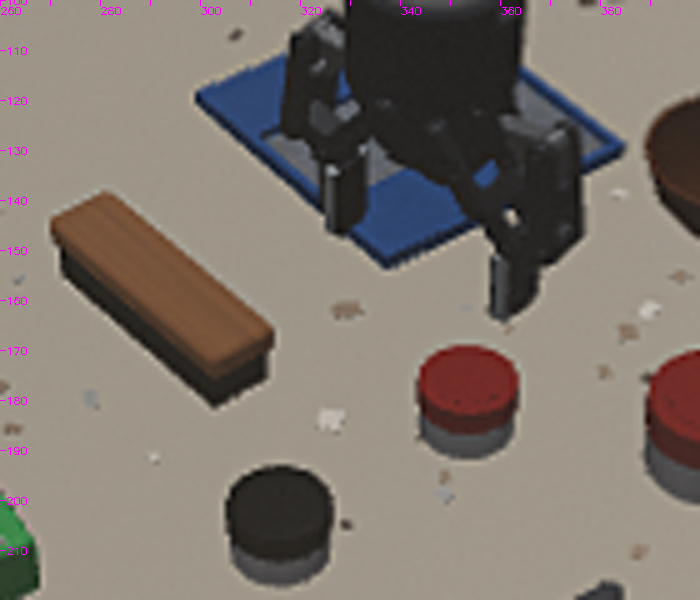

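```bash
cat > fit.py <<'E'
from h import *
from scipy.optimize import least_squares
def fit(n,obs,x0):
    # obs: list (cam, uv, local xyz); pose x,y,yaw
    def res(p):
        Rz=R.from_euler('z',p[2]).as_matrix();o=[]
        for c,uv,l in obs:
            o.append(w2px(c,Rz@np.array(l,float)+[p[0],p[1],0])[0]-uv)
        return np.concatenate(o)
    s=least_squares(res,x0,loss='soft_l1')
    print(n,(s.x[:2]*1000).round(1),np.degrees(s.x[2]).round(1),'res',np.abs(s.fun).reshape(-1,2).max(1).round(1).tolist());return s.x
E
python3 - <<'E'
from fit import *
import pickle
S,D,W=pickle.load(open('c0.pkl','rb'))
r2=np.radians
t=lambda sx,sy:[.101*sx,.093*sy,.01]
# yellow: yaw either ~ -12 (long bay at +y)
fit('yel',[(D,(383.6,122),t(1,-1)),(D,(448.6,137.6),t(-1,-1)),(D,(433.6,175),t(-1,1)),(D,(363.4,156.8),t(1,1)),
 (S,(136.5,233),t(-1,-1)),(S,(198.8,201.5),t(-1,1)),(S,(238,247.5),t(1,1)),(S,(171.5,285.5),t(1,-1))],[.455,-.293,r2(-12)])
fit('blu',[(D,(351.3,293.7),t(1,-1)),(D,(450.7,334.7),t(-1,-1)),(D,(309,378),t(1,1)),
 (S,(299,119.4),t(-1,-1)),(S,(338,152.4),t(1,-1)),(S,(385,129.2),t(1,1))],[.465,.33,r2(-15)])
q=lambda sx,sy,z=.038:[.04+.0425*sx,.022*sy,z]
fit('rol',[(D,(371.4,170),q(1,-1)),(D,(399.4,181),q(-1,-1)),(D,(392.6,191),q(-1,1)),(D,(363.6,179.6),q(1,1)),(D,(391.6,200),q(-1,1,0)),(D,(363.2,188.6),q(1,1,0)),
 (S,(240,194.2),q(-1,-1)),(S,(253,190),q(-1,1)),(S,(267,207.5),q(1,1)),(S,(254.5,215),q(1,-1))],[.47,-.09,r2(-20)])
b=lambda sx,sy:[.028*sx,.028*sy,.036]
fit('box',[(D,(319.4,157.4),b(1,-1)),(D,(339.8,157.2),b(-1,-1)),(D,(339.6,170),b(-1,1)),(D,(319.4,169.6),b(1,1)),
 (S,(280,226.2),b(-1,1)),(S,(297.8,236),b(1,1)),(S,(286.5,250.5),b(1,-1)),(S,(267.5,240),b(-1,-1))],[.65,-.145,r2(8)])
w=lambda sx,sy:[.08*sx,.023*sy,.042]
fit('bru',[(S,(281.2,138.4),w(-1,1)),(S,(314.4,166),w(1,1)),(S,(302.6,173.2),w(1,-1)),(S,(270,144.4),w(-1,-1)),(S,(302.8,181.4),[.074,-.019,0]),
 (D,(362.7,226.7),w(1,-1)),(D,(431,247.3),w(-1,-1))],[.52,.07,r2(-15)])
fit('tin',[(S,(316,200.6),[0,0,.036]),(D,(325,203.2),[0,0,.036]),(W,(245,173),[0,0,.036])],[.6,0,0])
E
```

```text
yel [ 454.8 -293.8] -12.5 res [0.6, 0.4, 0.7, 1.0, 0.5, 0.6, 0.4, 0.7]
blu [464.  328.8] -14.5 res [0.7, 0.6, 1.0, 1.1, 1.0, 0.7]
rol [473.6 -92.5] -20.1 res [1.2, 1.4, 0.9, 1.1, 1.7, 1.7, 1.2, 1.9, 0.9, 2.2]
box [ 653.3 -146.8] 8.8 res [1.5, 0.8, 0.1, 1.6, 0.8, 1.8, 0.9, 0.7]
bru [468.6  93.1] -12.4 res [1.3, 1.2, 0.7, 1.1, 0.4, 3.2, 1.2]
tin [638.5   2.4] 0.0 res [1.4, 1.8, 0.9]
```

```bash
cat > go.py <<'E'
import sys
from h import *
from workcell import r
# args x y z(mm) yaw(deg of tool x)
def st():
    s=r.read_state();return s,np.array(s['tool_pos']),R.from_rotvec(s['orientation'])
s,p,o=st()
ft=np.array(s['ft_force'])
m=o.as_matrix()
print('t',round(s['t'],2),'pos',(p*1000).round(1),'yaw',np.degrees(np.arctan2(m[1,0],m[0,0])).round(1),'grip',round(s['grip_width']*1000,1),'F',ft.round(1),'q',np.array(s['qpos']).round(2))
if len(sys.argv)>4:
    x,y,z,yaw=map(float,sys.argv[1:5])
    T=R.from_euler('z',yaw,degrees=True)*R.from_rotvec([np.pi,0,0])
    d=m.T@(np.array([x,y,z])/1000-p)/.03
    t=np.degrees((o.inv()*T).as_rotvec())/6
    print('turn',t.round(2),'shift',d.round(2),'rows',max(np.linalg.norm(d)*30/41.7,np.linalg.norm(t)*6/7.16).round(1))
E
python3 - <<'E'
from h import *
import pickle
S,D,W=pickle.load(open('c0.pkl','rb'))
for n,c,uv,z in [('clipfootD',D,(332,126),.005),('clipS',S,(230,310),.005),('cliptopS',S,(222,276),.14),('bowlD',D,(257,350),.055),('bowlS',S,(409,133),.055),('redD',D,(286,132),.03),('redS',S,(300,293),.03),('redmid',D,(303,248),.036),('scoopD',D,(273,183),.02),('handD',D,(252,215),.03)]:
    print(n,(px2w(c,[uv],z)[0]*1000).round(0))
Rz=lambda a:R.from_euler('z',a,degrees=True).as_matrix()[:2,:2]
print('roller grip',np.array([473.6,-92.5])+Rz(-20.1)@[30,0])
b=np.array([464,328.8]);y=np.array([454.8,-293.8])
L=b+Rz(-14.5)@[0,51];print('blue long',L,'rollergrip place',L+Rz(-14.5)@[30,0],'sq',b+Rz(-14.5)@[0,-46])
print('yel long',y+Rz(-12.5)@[0,51],'sq',y+Rz(-12.5)@[0,-46])
E
python3 go.py 501.8 -102.8 120 69.9
```

```text
clipfootD [ 685. -359.    5.]
clipS [ 687. -362.    5.]
cliptopS [ 691. -363.  140.]
bowlD [674. 381.  55.]
bowlS [682. 370.  55.]
redD [ 804. -267.   30.]
redS [ 789. -239.   30.]
redmid [654. 141.  36.]
scoopD [782. -59.  20.]
handD [794.  66.  30.]
roller grip [ 501.77282756 -102.80979084]
blue long [476.76938021 378.17552966] rollergrip place [505.81380942 370.66412954] sq [452.48251981 284.26520854]
yel long [ 465.83842031 -244.00890364] sq [ 444.84377776 -338.70961633]
t 0.3 pos [724.9  -0.  231. ] yaw 0.0 grip 85.2 F [ 0.   0.  -0.2] q [-0.08  0.6  -0.    1.6   0.    0.94 -0.08]
turn [ -0.     0.   -11.65] shift [-7.43  3.43  3.7 ] rows 9.8
```

The roller (side image 395,185; scene 253,200) is the only green item. The bowl and clip stand aren't in the way, so I'm starting with the roller.

```bash
python3 -m handwheel '[[[0,0,-1.15],[-0.74,0.34,0.37],1],[[0,0,-2.3],[-1.48,0.68,0.74],1],[[0,0,-3.45],[-2.2,1.0,1.1],1],[[0,0,-4.6],[-2.96,1.36,1.48],1],[[0,0,-5.75],[-3.7,1.7,1.85],1]]' 60; python3 go.py 501.8 -102.8 120 69.9
```

```text
t: 0.72
tool_pos: [0.6129, -0.0514, 0.1754]
orientation: [2.997, 0.941, 0.0]
ft_force: [0.1, 0.3, -0.4]
grip_width: 0.0854
t 0.72 pos [612.9 -51.4 175.4] yaw 34.9 grip 85.4 F [ 0.1  0.3 -0.4] q [ 0.11  0.54 -0.18  1.9   0.14  0.71  0.46]
turn [ 0.   -0.   -5.84] shift [-4.02 -0.71  1.85] rows 4.9
```

```bash
python3 -m handwheel '[[[0,0,-1.17],[-0.8,-0.14,0.37],1],[[0,0,-2.34],[-1.6,-0.28,0.74],1],[[0,0,-3.5],[-2.4,-0.43,1.1],1],[[0,0,-4.67],[-3.2,-0.57,1.48],1],[[0,0,-5.84],[-4.02,-0.71,1.85],1]]' >/dev/null; python3 -m handwheel '[[[0,0,0],[0,0,0],1]]'; python3 go.py 501.8 -102.8 10 69.9
python3 - <<'E'
from workcell import r
import cv2
cv2.imwrite('pics/w1.png',r.read_camera('wrist')['img'][:,:,::-1])
E
```

```text
t: 1.22
tool_pos: [0.4966, -0.1044, 0.1185]
orientation: [-2.574, -1.795, 0.01]
ft_force: [-1.7, -0.0, -0.8]
grip_width: 0.0856
t 1.22 pos [ 496.6 -104.4  118.5] yaw 69.8 grip 85.6 F [-1.7 -0.  -0.8] q [ 0.32  0.53 -0.32  2.17  0.35  0.49  0.95]
turn [-0.06  0.03 -0.02] shift [0.12 0.17 3.61] rows 2.6
```

View pics/w1.png

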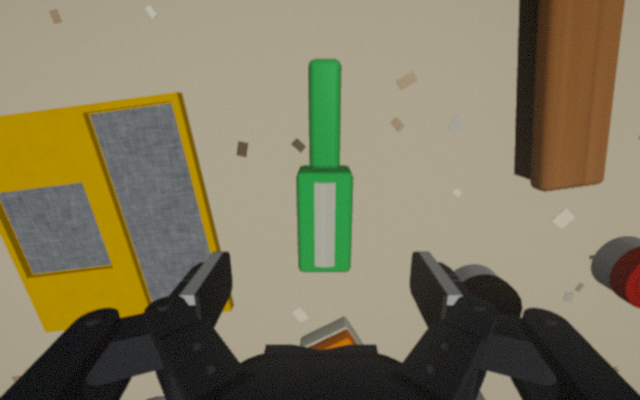

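```bash
cat > snap.py <<'E'
import sys,cv2
from workcell import r
n,f=sys.argv[1:3]
cv2.imwrite('pics/'+f,r.read_camera(n)['img'][:,:,::-1])
E
python3 - <<'E'
from h import *
from workcell import r
c=r.read_camera('wrist')
P=px2w(c,[(324.5,270),(324.5,168),(325,60)],[.036,.038,.031])*1000
print(P.round(1)); d=P[0]-P[2];u=d[:2]/np.linalg.norm(d[:2]);print(np.linalg.norm(d[:2]),np.degrees(np.arctan2(d[1],d[0])));print('origin',P[2,:2]+u*82.5,'grip',P[2,:2]+u*112.5)
E
python3 go.py 501.8 -102.8 10 69.9
```

```text
[[ 553.2 -119.9   36. ]
 [ 472.1  -89.8   38. ]
 [ 402.1  -63.4   31. ]]
161.3307611378215 -20.526074505472835
origin [479.38935795 -92.30667547] grip [ 507.48473948 -102.82568381]
t 1.32 pos [ 502.  -102.5  120.2] yaw 69.4 grip 85.2 F [ 0.4 -0.4 -0. ] q [ 0.32  0.53 -0.32  2.17  0.34  0.49  0.95]
turn [-0.01  0.   -0.08] shift [-0.01 -0.    3.67] rows 2.6
```

```bash
python3 -m handwheel '[[[0,0,0],[0,0.05,1.2],1],[[0,0,0],[0,0.05,2.4],1],[[0,0,0],[0,0.05,3.3],1],[[0,0,0],[0,0.05,3.67],1],[[0,0,0],[0,0.05,3.67],0.2]]' 50 >/dev/null;  python3 -m handwheel '[[[0,0,0],[0,0,0],0.2],[[0,0,0],[0,0,0],0.2],[[0,0,0],[0,0,0],0.2],[[0,0,0],[0,0,0],0.2],[[0,0,0],[0,0,0],0.2]]' 50;python3 go.py 501.8 -102.8 130 69.9
```

```text
t: 2.15
tool_pos: [0.505, -0.1024, 0.0116]
orientation: [2.58, 1.79, 0.003]
ft_force: [-1.0, 1.3, 8.2]
grip_width: 0.0427
t 2.15 pos [ 505.  -102.4   11.6] yaw 69.5 grip 42.7 F [-1.   1.3  8.2] q [ 0.2   0.72 -0.16  2.22  0.47  0.23  0.84]
turn [ 0.03 -0.01 -0.06] shift [-0.05 -0.08 -3.95] rows 2.8
```

```bash
python3 -m handwheel '[[[0,0,0],[0,0,-1],0.2],[[0,0,0],[0,0,-2],0.2],[[0,0,0],[0,0,-3],0.2],[[0,0,0],[0,0,-3.9],0.2],[[0,0,0],[0,0,-3.9],0.2]]';python3 snap.py wrist w2.png; python3 go.py 505.8 370.7 130 75.5
```

```text
t: 2.57
tool_pos: [0.5061, -0.1028, 0.1323]
orientation: [2.577, 1.787, 0.008]
ft_force: [0.4, 0.7, -1.2]
grip_width: 0.0432
t 2.62 pos [ 505.4 -103.   130.3] yaw 69.5 grip 43.4 F [-0.2  0.1 -1.9] q [ 0.34  0.52 -0.34  2.16  0.35  0.51  0.94]
turn [ 0.06 -0.01 -1.01] shift [ 1.479e+01 -5.530e+00 -1.000e-02] rows 11.4
```

View pics/w2.png

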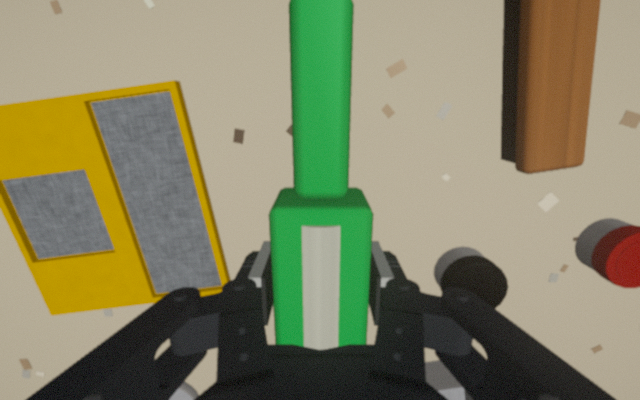

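```bash
python3 - <<'E'
from h import *
from workcell import r
import pickle
c=r.read_camera('wrist')
s=r.read_state();p=np.array(s['tool_pos']);m=R.from_rotvec(s['orientation']).as_matrix()
P=px2w(c,[(321,190)],p[2]-.0116+.038)[0]
print(P, (m.T@(P-p))*1000)
E
python3 -m handwheel '[[[0,0,-0.1],[1,-0.37,0],0.2],[[0,0,-0.2],[2,-0.75,0],0.2],[[0,0,-0.3],[3,-1.1,0],0.2],[[0,0,-0.4],[4,-1.5,0],0.2],[[0,0,-0.5],[5,-1.87,0],0.2]]';python3 go.py 505.8 370.7 130 75.5
```

```text
[ 0.46604886 -0.08792725  0.15509066] [  0.53659142 -41.18617919 -26.54005627]
t: 3.08
tool_pos: [0.5029, 0.059, 0.126]
orientation: [-2.532, -1.858, 0.003]
ft_force: [1.4, -0.6, -1.1]
grip_width: 0.0431
t 3.08 pos [502.9  59.  126. ] yaw 72.5 grip 43.1 F [ 1.4 -0.6 -1.1] q [ 0.01  0.52 -0.33  2.17  0.34  0.5   0.68]
turn [-0.02  0.01 -0.49] shift [ 9.94 -3.02 -0.14] rows 7.5
```

```bash
python3 -m handwheel '[[[0,0,-0.1],[1,-0.3,0],0.2],[[0,0,-0.2],[2,-0.6,0],0.2],[[0,0,-0.3],[3,-0.9,0],0.2],[[0,0,-0.4],[4,-1.2,0],0.2],[[0,0,-0.5],[5,-1.5,0],0.2]]' >/dev/null;python3 -m handwheel '[[[0,0,0],[1,-0.3,0],0.2],[[0,0,0],[2,-0.6,0],0.2],[[0,0,0],[3,-0.9,0],0.2],[[0,0,0],[4,-1.2,0],0.2],[[0,0,0],[4.7,-1.45,0],0.2]]' >/dev/null;python3 -m handwheel '[[[0,0,0],[0,0,0],0.2],[[0,0,0],[0,0,0],0.2]]'; python3 go.py 510.7 369.4 40 75.5; python3 snap.py wrist w3.png
```

```text
t: 4.08
tool_pos: [0.4977, 0.363, 0.1256]
orientation: [-2.48, -1.928, 0.003]
ft_force: [-0.2, -0.5, -1.5]
grip_width: 0.0433
t 4.08 pos [497.7 363.  125.6] yaw 75.7 grip 43.3 F [-0.2 -0.5 -1.5] q [-0.51  0.62 -0.31  1.93  0.3   0.64  0.31]
turn [-0.01  0.01  0.03] shift [0.32 0.37 2.85] rows 2.1
```

View pics/w3.png

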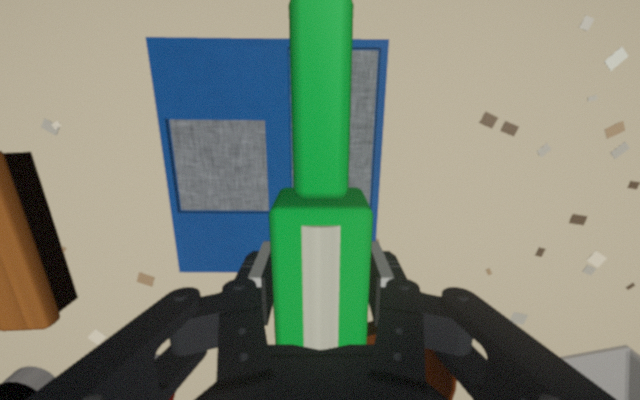

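```bash
python3 - <<'E'
from fit import *
from workcell import r
c=r.read_camera('wrist')
t=lambda sx,sy:[.101*sx,.093*sy,.01]
fit('blu',[(c,(148,39),t(-1,-1)),(c,(388,40),t(-1,1)),(c,(180,272),t(1,-1)),(c,(267,120),[-.041,-.005,.004]),(c,(268,211),[.041,-.005,.01])],[.464,.329,-.25])
E
python3 go.py 510.7 369.4 40 75.5
```

```text
blu [466.3 327.1] -14.9 res [2.2, 1.8, 0.9, 0.6, 3.3]
t 4.18 pos [498.6 360.4 126. ] yaw 75.5 grip 42.7 F [-0.6 -0.9 -0.8] q [-0.51  0.62 -0.31  1.93  0.3   0.64  0.31]
turn [-0.01  0.02  0.  ] shift [0.4  0.32 2.86] rows 2.1
```

```bash
python3 -m handwheel '[[[0,0,0],[0.2,0.16,1],0.2],[[0,0,0],[0.37,0.32,1.9],0.2],[[0,0,0],[0.37,0.32,2.7],0.2],[[0,0,0],[0.37,0.32,2.85],0.2],[[0,0,0],[0.37,0.32,2.85],0.2]]'; python3 go.py 511 368.7 16 75.4;  python3 snap.py wrist w4.png;python3 snap.py side s4.png
```

```text
t: 4.6
tool_pos: [0.5103, 0.368, 0.0399]
orientation: [2.484, 1.922, -0.007]
ft_force: [-0.1, 0.5, -0.8]
grip_width: 0.0433
t 4.6 pos [510.3 368.   39.9] yaw 75.5 grip 43.3 F [-0.1  0.5 -0.8] q [-0.55  0.74 -0.25  1.94  0.36  0.5   0.26]
turn [-0.02  0.04  0.01] shift [0.03 0.02 0.8 ] rows 0.6
```

View pics/w4.png

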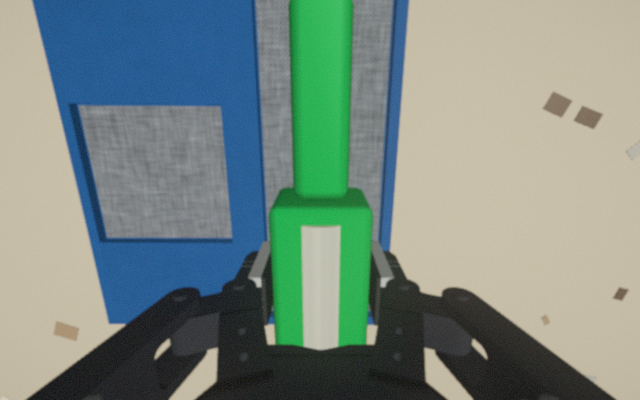

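View pics/s4.png

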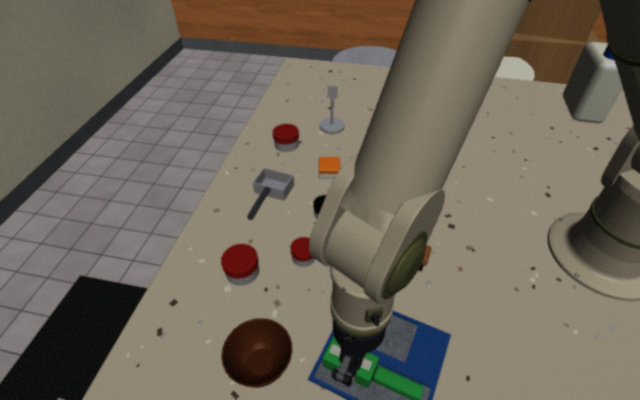

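```bash
python3 -m handwheel '[[[0,0,0],[0.03,0.02,0.4],0.2],[[0,0,0],[0.03,0.02,0.75],0.2],[[0,0,0],[0.03,0.02,0.8],0.2],[[0,0,0],[0.03,0.02,0.8],0.2]]'; python3 go.py 511 368.7 16 75.4;  python3 snap.py side s5.png
```

```text
t: 5.03
tool_pos: [0.5114, 0.3706, 0.017]
orientation: [2.483, 1.924, -0.002]
ft_force: [0.4, -0.1, -1.5]
grip_width: 0.0434
t 5.03 pos [511.4 370.6  17. ] yaw 75.6 grip 43.4 F [ 0.4 -0.1 -1.5] q [-0.56  0.78 -0.23  1.94  0.37  0.46  0.25]
turn [-0.01  0.01  0.03] shift [-0.06  0.    0.03] rows 0.1
```

Run:
```python
import cv2
i=cv2.imread('pics/s5.png')[310:400,290:460];cv2.imwrite('pics/s5b.png',cv2.resize(i,None,fx=4,fy=4,interpolation=2))
```

```text
(no output)
```

View pics/s5b.png

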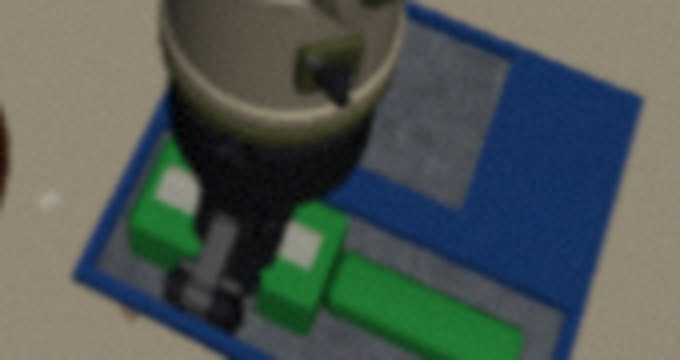

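```bash
python3 -m handwheel '[[[0,0,0],[0,0,0.05],0.2],[[0,0,0],[0,0,0.08],0.2],[[0,0,0],[0,0,0.08],0.2]]'; python3 -m handwheel '[[[0,0,0],[0,0,0],0.7],[[0,0,0],[0,0,0],1],[[0,0,0],[0,0,0],1],[[0,0,0],[0,0,0],1],[[0,0,0],[0,0,0],1]]' ;python3 -m handwheel '[[[0,0,0],[0,0,-0.7],1],[[0,0,0],[0,0,-1.8],1],[[0,0,0],[0,0,-3],1],[[0,0,0],[0,0,-4],1],[[0,0,0],[0,0,-4],1]]'; python3 go.py 653.3 -146.8 140 98.8;  python3 snap.py side s6.png;python3 snap.py wrist w6.png
```

```text
t: 5.33
tool_pos: [0.512, 0.3711, 0.0157]
orientation: [2.483, 1.924, 0.001]
ft_force: [-0.3, 0.2, -0.6]
grip_width: 0.0431
t: 5.75
tool_pos: [0.5119, 0.3709, 0.0153]
orientation: [2.483, 1.924, 0.0]
ft_force: [-0.1, 0.6, -0.9]
grip_width: 0.0853
t: 6.17
tool_pos: [0.514, 0.3729, 0.1412]
orientation: [-2.483, -1.924, -0.013]
ft_force: [0.9, 0.9, -0.1]
grip_width: 0.0858
t 6.17 pos [514.  372.9 141.2] yaw 75.5 grip 85.8 F [ 0.9  0.9 -0.1] q [-0.5   0.61 -0.32  1.88  0.29  0.68  0.32]
turn [ 0.06 -0.05 -3.88] shift [-15.61   8.83  -0.02] rows 12.9
```

View pics/w6.png

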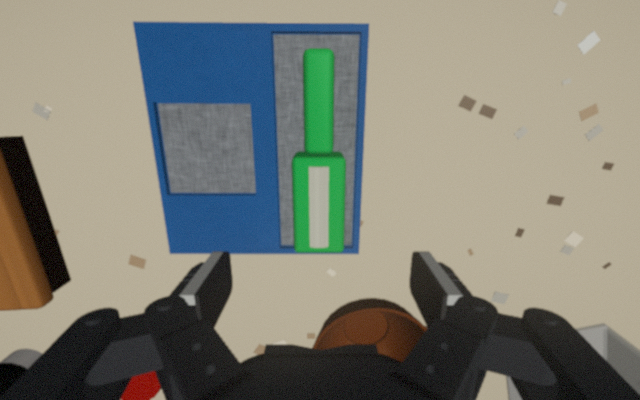

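Run:
```python
from fit import *
from workcell import r
c=r.read_camera('wrist')
cv2.imwrite('pics/w6b.png',cv2.resize(c['img'][10:270,120:380,::-1],None,fx=2.3,fy=2.3,interpolation=2))
t=lambda sx,sy:[.101*sx,.093*sy,.01]
x=fit('blu',[(c,(135,23),t(-1,-1)),(c,(368,25),t(-1,1)),(c,(170,253),t(1,-1)),(c,(358,252),t(1,1))],[.464,.329,-.25])
P=px2w(c,[(319,155),(319,251),(319,50)],[.042,.042,.035])[:,:2]-x[:2]
print((P@R.from_euler('z',x[2]).as_matrix()[:2,:2]*1000).round(1))
```

```text
blu [465.2 327.5] -14.8 res [3.0, 2.1, 3.0, 4.4]
[[ -3.2  53.2]
 [ 79.3  53.5]
 [-78.6  53. ]]
```

View pics/w6b.png

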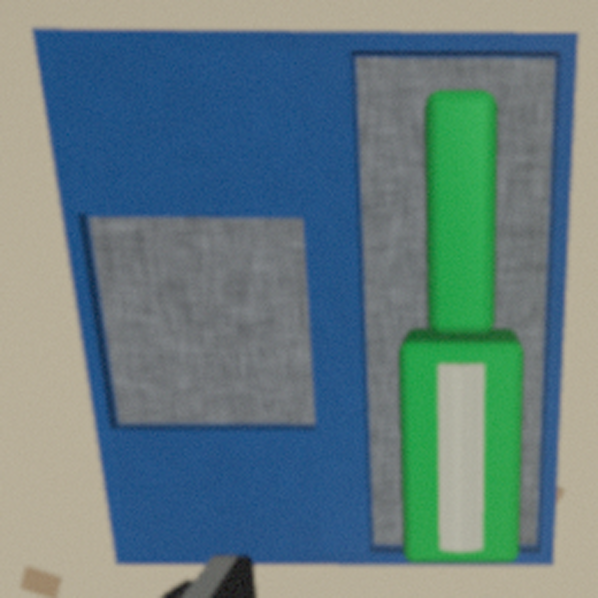

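```bash
python3 -m handwheel '[[[0,0,-0.2],[-1.1,0.6,0],1],[[0,0,-0.5],[-2.2,1.2,0],1],[[0,0,-0.8],[-3.3,1.8,0],1],[[0,0,-1.1],[-4.4,2.4,0],1],[[0,0,-1.4],[-5.5,3.05,0],1]]' >/dev/null; python3 go.py 653.3 -146.8 140 98.8
```

```text
t 6.73 pos [558.3 186.5 133.5] yaw 84.1 grip 85.3 F [ 1.6 -0.7 -0.5] q [-0.16  0.59 -0.38  1.98  0.35  0.64  0.7 ]
turn [-0.03  0.01 -2.45] shift [-10.72   4.3   -0.22] rows 8.3
```

```bash
python3 -m handwheel '[[[0,0,-0.25],[-1.1,0.45,0],1],[[0,0,-0.5],[-2.2,0.9,0],1],[[0,0,-0.75],[-3.3,1.35,0],1],[[0,0,-1],[-4.4,1.8,0],1],[[0,0,-1.25],[-5.5,2.2,0],1]]' >/dev/null; python3 go.py 653.3 -146.8 140 98.8
```

```text
t 7.15 pos [607.   15.3 133.4] yaw 91.5 grip 85.4 F [0.9 1.  0.3] q [ 0.17  0.61 -0.44  1.94  0.4   0.68  1.09]
turn [-0.03 -0.   -1.21] shift [-5.44  1.4  -0.22] rows 4.0
```

```bash
python3 -m handwheel '[[[0,0,-0.3],[-1.3,0.3,0],1],[[0,0,-0.6],[-2.6,0.65,0],1],[[0,0,-0.9],[-3.9,1.0,0],1],[[0,0,-1.2],[-5.2,1.35,0],1],[[0,0,-1.2],[-5.4,1.4,0],1]]' >/dev/null;python3 -m handwheel '[[[0,0,0],[0,0,0],1]]' >/dev/null; python3 go.py 653.3 -146.8 10 98.8; python3 snap.py wrist w7.png
```

```text
t 7.65 pos [ 652.6 -148.3  132.6] yaw 98.3 grip 85.4 F [-0.1 -0.8  0.3] q [ 0.44  0.69 -0.48  1.79  0.43  0.77  1.45]
turn [-0.03  0.   -0.09] shift [0.05 0.04 4.09] rows 2.9
```

View pics/w7.png

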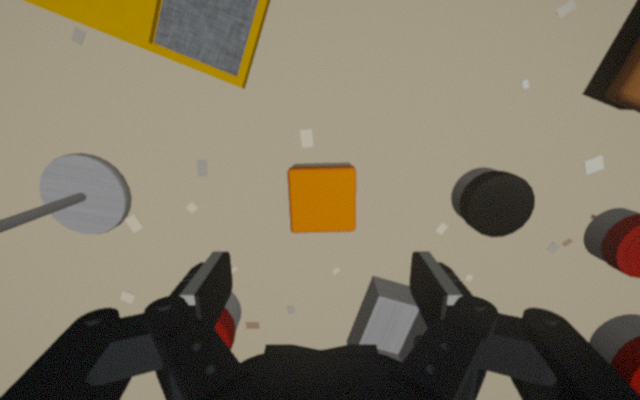

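```bash
python3 - <<'E'
from fit import *
from workcell import r
c=r.read_camera('wrist')
P=px2w(c,[(289,168),(354,167),(356,231),(291,233)],.036)*1000
print(P.round(1)[:,:2].tolist(),P.mean(0)); d=P[1]-P[0];print(np.degrees(np.arctan2(d[1],d[0])));d=P[2]-P[3];print(np.degrees(np.arctan2(d[1],d[0])))
print((px2w(c,[(496,204)],.036)*1000).round(1))
E
python3 go.py 653.3 -146.8 10 98.8
```

```text
[[629.0, -173.9], [620.7, -122.7], [674.6, -111.3], [684.5, -165.7]] [ 652.19136022 -143.41686682   36.        ]
99.28275585077435
100.27642642860916
[[634.1  -1.4  36. ]]
t 7.75 pos [ 652.6 -143.1  133.6] yaw 98.6 grip 85.6 F [-0.4  0.1  0.4] q [ 0.44  0.68 -0.49  1.79  0.43  0.77  1.45]
turn [-0.02 -0.02 -0.03] shift [-0.13  0.01  4.12] rows 3.0
```

```bash
python3 -m handwheel '[[[0,0,-0.1],[-0.04,0,1.2],1],[[0,0,-0.1],[-0.04,0,2.4],1],[[0,0,-0.1],[-0.04,0,3.6],1],[[0,0,-0.1],[-0.04,0,4.08],1],[[0,0,-0.1],[-0.04,0,4.08],1]]' >/dev/null;  python3 -m handwheel '[[[0,0,0],[0,0,0],0.3],[[0,0,0],[0,0,0],0.3],[[0,0,0],[0,0,0],0.3],[[0,0,0],[0,0,0],0.3],[[0,0,0],[0,0,0],0.3]]' 50;python3 go.py 653 -143.4 140 98.8;python3 snap.py wrist w8.png
```

```text
t: 8.58
tool_pos: [0.6551, -0.1447, 0.0153]
orientation: [2.033, 2.391, 0.003]
ft_force: [-1.4, 1.5, 7.9]
grip_width: 0.0549
t 8.58 pos [ 655.1 -144.7   15.3] yaw 99.2 grip 54.9 F [-1.4  1.5  7.9] q [ 0.38  0.83 -0.39  1.85  0.55  0.57  1.37]
turn [0.03 0.01 0.07] shift [ 0.05 -0.05 -4.16] rows 3.0
```

View pics/w8.png

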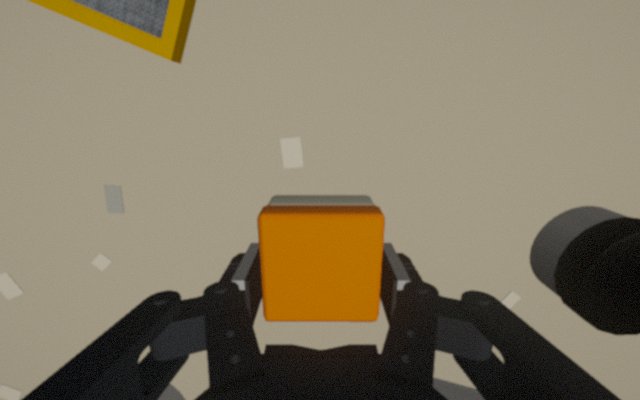

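```bash
python3 -m handwheel '[[[0,0,0],[0,0,-0.8],0.3],[[0,0,0],[0,0,-1.9],0.3],[[0,0,0],[0,0,-3],0.3],[[0,0,0],[0,0,-4],0.3],[[0,0,0],[0,0,-4.1],0.3]]'; python3 go.py 455 283.5 135 75.2
```

```text
t: 9.05
tool_pos: [0.6566, -0.1451, 0.1428]
orientation: [2.031, 2.387, 0.007]
ft_force: [0.7, -0.6, -1.2]
grip_width: 0.0545
t 9.05 pos [ 656.6 -145.1  142.8] yaw 99.2 grip 54.5 F [ 0.7 -0.6 -1.2] q [ 0.45  0.67 -0.5   1.79  0.44  0.78  1.46]
turn [0.09 0.01 4.  ] shift [15.18 -4.35  0.18] rows 11.4
```

```bash
python3 -m handwheel '[[[0,0,0.3],[1.1,-0.3,0],0.3],[[0,0,0.6],[2.2,-0.6,0],0.3],[[0,0,0.9],[3.3,-0.9,0],0.3],[[0,0,1.2],[4.4,-1.2,0],0.3],[[0,0,1.5],[5.5,-1.55,0],0.3]]'>/dev/null; python3 go.py 455 283.5 135 75.2
```

```text
t 9.47 pos [580.7  11.6 136.5] yaw 90.1 grip 55.1 F [ 1.5  0.4 -1.5] q [ 0.18  0.58 -0.44  2.    0.4   0.64  1.06]
turn [ 0.01 -0.    2.48] shift [ 9.07 -4.17  0.05] rows 7.2
```

```bash
python3 -m handwheel '[[[0,0,0.3],[1.1,-0.5,0],0.3],[[0,0,0.6],[2.2,-1.0,0],0.3],[[0,0,0.9],[3.3,-1.5,0],0.3],[[0,0,1.2],[4.4,-2.0,0],0.3],[[0,0,1.5],[5.5,-2.5,0],0.3]]'>/dev/null; python3 go.py 455 283.5 135 75.2
```

```text
t 9.88 pos [504.8 176.5 136.5] yaw 81.1 grip 54.7 F [ 0.2  1.  -0.9] q [-0.18  0.53 -0.37  2.1   0.35  0.56  0.61]
turn [ 0.01 -0.01  0.99] shift [ 3.27 -2.19  0.05] rows 2.8
```

```bash
python3 -m handwheel '[[[0,0,0.3],[1.1,-0.7,0],0.3],[[0,0,0.6],[2.2,-1.4,0],0.3],[[0,0,0.9],[3.0,-1.9,0],0.3],[[0,0,1],[3.27,-2.15,0.8],0.3],[[0,0,1],[3.27,-2.15,0.8],0.3]]'>/dev/null; python3 -m handwheel '[[[0,0,0],[0,0,0],0.3]]';python3 go.py 455 283.5 45 75.2;python3 snap.py wrist w9.png
```

```text
t: 10.38
tool_pos: [0.456, 0.282, 0.1116]
orientation: [2.486, 1.92, -0.003]
ft_force: [-0.0, -0.7, -0.6]
grip_width: 0.0548
t 10.38 pos [456.  282.  111.6] yaw 75.4 grip 54.8 F [-0.  -0.7 -0.6] q [-0.45  0.56 -0.3   2.12  0.34  0.5   0.31]
turn [-0.01  0.02  0.03] shift [ 0.05 -0.04  2.22] rows 1.6
```

View pics/w9.png

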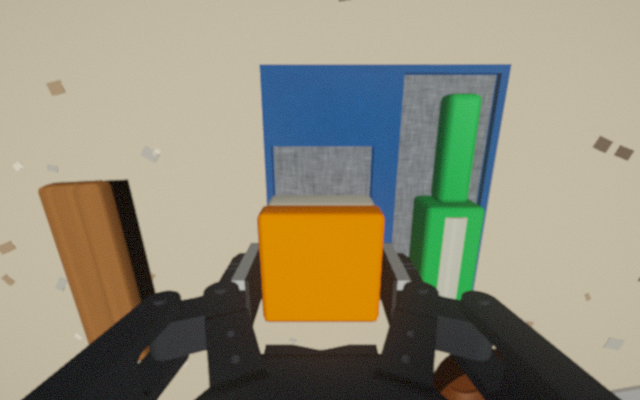

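```bash
python3 -m handwheel '[[[0,0,0],[0,0,1.1],0.3],[[0,0,0],[0,0,2],0.3],[[0,0,0],[0,0,2.7],0.3],[[0,0,0],[0,0,3.0],0.3],[[0,0,0],[0,0,3.02],0.3]]' >/dev/null; python3 -m handwheel '[[[0,0,0],[0,0,0],0.3],[[0,0,0],[0,0,0.03],0.3]]';python3 go.py 455 283.5 19.5 75.2;python3 snap.py wrist w10.png
```

```text
t: 11.02
tool_pos: [0.4578, 0.2819, 0.0217]
orientation: [2.489, 1.916, 0.003]
ft_force: [-0.1, -0.6, -0.4]
grip_width: 0.055
t 11.02 pos [457.8 281.9  21.7] yaw 75.2 grip 55.0 F [-0.1 -0.6 -0.4] q [-0.53  0.71 -0.19  2.17  0.43  0.3   0.23]
turn [ 0.01 -0.01 -0.  ] shift [ 0.03 -0.1   0.07] rows 0.1
```

View pics/w10.png

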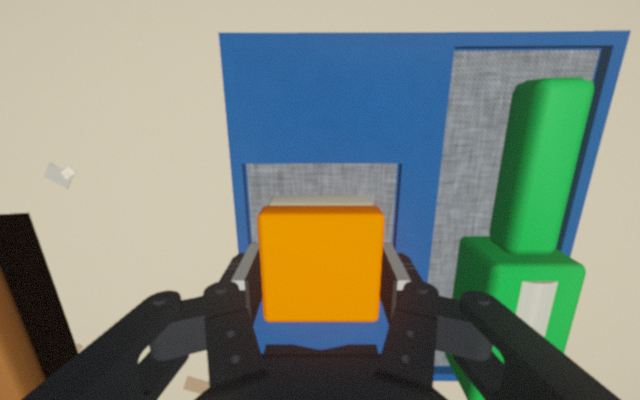

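```bash
python3 -m handwheel '[[[0,0,0],[0,-0.1,0],0.3],[[0,0,0],[0,-0.1,0.06],0.3],[[0,0,0],[0,-0.1,0.08],0.3],[[0,0,0],[0,-0.1,0.08],0.3]]'; python3 -m handwheel '[[[0,0,0],[0,0,0],0.7],[[0,0,0],[0,0,0],1],[[0,0,0],[0,0,0],1],[[0,0,0],[0,0,0],1],[[0,0,0],[0,0,0],1]]' ;python3 -m handwheel '[[[0,0,0],[0,0,-0.7],1],[[0,0,0],[0,0,-1.8],1],[[0,0,0],[0,0,-3],1],[[0,0,0],[0,0,-4],1],[[0,0,0],[0,0,-4],1]]'; python3 go.py 468.6 93.1 140 77.6;  python3 snap.py wrist w11.png
```

```text
t: 11.4
tool_pos: [0.4539, 0.2832, 0.0192]
orientation: [2.488, 1.918, 0.002]
ft_force: [-2.2, -0.3, 13.7]
grip_width: 0.0551
t: 11.82
tool_pos: [0.4539, 0.2828, 0.0179]
orientation: [2.488, 1.918, -0.0]
ft_force: [-0.4, 0.3, 0.1]
grip_width: 0.0853
t: 12.23
tool_pos: [0.4558, 0.2842, 0.143]
orientation: [2.488, 1.917, 0.011]
ft_force: [0.5, 0.3, -0.7]
grip_width: 0.0854
t 12.23 pos [455.8 284.2 143. ] yaw 75.2 grip 85.4 F [ 0.5  0.3 -0.7] q [-0.42  0.52 -0.34  2.1   0.32  0.56  0.32]
turn [ 0.05 -0.05 -0.4 ] shift [-6.05  2.04  0.08] rows 4.6
```

View pics/w11.png

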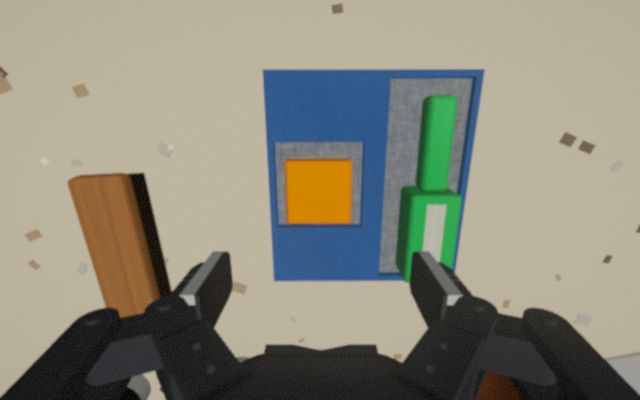

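The box sits in the square bay (319,190). Now the brush.

```bash
python3 - <<'E'
from fit import *
from workcell import r
c=r.read_camera('wrist')
P=px2w(c,[(287,160),(351,159),(352,222),(287,223)],.040)[:,:2]-[.465,.3277]
L=(P@R.from_euler('z',-14.7,degrees=True).as_matrix()[:2,:2]*1000).round(1);print(L,L.mean(0))
E
python3 -m handwheel '[[[0,0,-0.1],[-1.2,0.4,0],1],[[0,0,-0.2],[-2.4,0.8,0],1],[[0,0,-0.3],[-3.6,1.2,0],1],[[0,0,-0.4],[-4.8,1.6,0],1],[[0,0,-0.4],[-6.0,2.0,0],1]]' >/dev/null;python3 -m handwheel '[[[0,0,0],[0,0,0],1],[[0,0,0],[0,0,0],1]]' >/dev/null; python3 snap.py wrist w12.png; python3 go.py 468.6 93.1 14 77.6
```

```text
[[-30.9 -71.6]
 [-31.6 -20.1]
 [ 22.6 -17.8]
 [ 23.3 -73.5]] [ -4.15 -45.75]
t 12.97 pos [465.7  92.7 137. ] yaw 77.5 grip 85.2 F [-0.1  1.4 -0.7] q [-0.05  0.48 -0.37  2.23  0.36  0.49  0.66]
turn [-0.02  0.01 -0.01] shift [0.04 0.1  4.1 ] rows 3.0
```

View pics/w12.png

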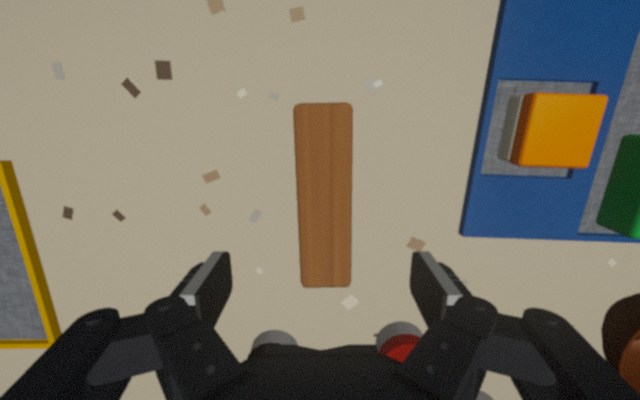

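```bash
python3 - <<'E'
from fit import *
from workcell import r
c=r.read_camera('wrist')
P=px2w(c,[(295,103),(351.5,102),(351,287),(301,288)],.042)[:,:2]*1000
print(P.round(1).tolist(),P.mean(0)); 
d=(P[3]+P[2]-P[0]-P[1])/2;print(np.linalg.norm(d),np.degrees(np.arctan2(d[1],d[0])))
E
python3 go.py 468.6 93.1 14 77.6
```

```text
[[386.6, 90.8], [395.1, 132.0], [549.5, 101.9], [540.8, 58.1]] [468.02406406  95.66837638]
157.48493886374365 -11.500244093350357
t 13.02 pos [465.8  93.9 137.2] yaw 77.6 grip 85.4 F [ 0.5  1.3 -1.1] q [-0.05  0.48 -0.37  2.23  0.36  0.49  0.66]
turn [-0.01 -0.    0.01] shift [-0.01  0.1   4.11] rows 3.0
```

Brush centre is about (468, 95), yaw −12°. Descending to grip the wood.

```bash
python3 -m handwheel '[[[0,0,-0.08],[0.04,0.06,1.2],1],[[0,0,-0.08],[0.04,0.06,2.4],1],[[0,0,-0.08],[0.04,0.06,3.5],1],[[0,0,-0.08],[0.04,0.06,4.0],1],[[0,0,-0.08],[0.04,0.06,4.05],1]]' >/dev/null;  python3 -m handwheel '[[[0,0,0],[0,0,0],0.3],[[0,0,0],[0,0,0],0.2],[[0,0,0],[0,0,0],0.2],[[0,0,0],[0,0,0],0.2],[[0,0,0],[0,0,0],0.2]]' 60;python3 go.py 468 95 140 78;python3 snap.py wrist w13.png
```

```text
t: 13.85
tool_pos: [0.4687, 0.0945, 0.0179]
orientation: [2.439, 1.979, 0.004]
ft_force: [-1.4, 1.8, 6.9]
grip_width: 0.0451
t 13.85 pos [468.7  94.5  17.9] yaw 78.1 grip 45.1 F [-1.4  1.8  6.9] q [-0.22  0.69 -0.14  2.3   0.54  0.17  0.5 ]
turn [ 0.02 -0.01  0.02] shift [ 0.02 -0.02 -4.07] rows 2.9
```

View pics/w13.png

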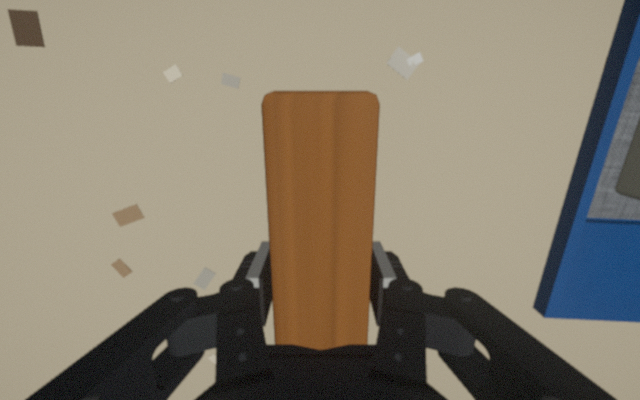

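```bash
python3 -m handwheel '[[[0,0,0],[0,0,-0.8],0.2],[[0,0,0],[0,0,-1.9],0.2],[[0,0,0],[0,0,-3],0.2],[[0,0,0],[0,0,-4],0.2],[[0,0,0],[0,0,-4.05],0.2]]'; python3 go.py 466 -244 138 77.5
```

```text
t: 14.32
tool_pos: [0.4701, 0.0944, 0.1433]
orientation: [2.438, 1.976, 0.011]
ft_force: [-0.0, 1.2, -1.9]
grip_width: 0.0448
t 14.32 pos [470.1  94.4 143.3] yaw 78.1 grip 44.8 F [-0.   1.2 -1.9] q [-0.02  0.47 -0.4   2.22  0.38  0.51  0.64]
turn [ 0.07 -0.03  0.09] shift [-11.06   2.2    0.16] rows 8.1
```

```bash
python3 -m handwheel '[[[0,0,0],[-1.1,0.22,0],0.2],[[0,0,0],[-2.2,0.44,0],0.2],[[0,0,0],[-3.3,0.66,0],0.2],[[0,0,0],[-4.4,0.88,0],0.2],[[0,0,0],[-5.5,1.1,0],0.2]]' >/dev/null; python3 -m handwheel '[[[0,0,0],[-1.1,0.22,0],0.2],[[0,0,0],[-2.2,0.44,0],0.2],[[0,0,0],[-3.3,0.66,0],0.2],[[0,0,0],[-4.4,0.88,0],0.2],[[0,0,0],[-5.5,1.1,0],0.2]]' >/dev/null;python3 -m handwheel '[[[0,0,0],[0,0,0],0.2],[[0,0,0],[0,0,0],0.2]]' >/dev/null; python3 snap.py wrist w14.png; python3 go.py 466 -244 45 77.5
```

```text
t 15.37 pos [ 464.  -242.9  137.9] yaw 78.0 grip 44.9 F [ 0.1  0.9 -2. ] q [ 0.69  0.53 -0.45  2.12  0.41  0.57  1.31]
turn [-0.   -0.    0.08] shift [-0.02  0.07  3.1 ] rows 2.2
```

View pics/w14.png

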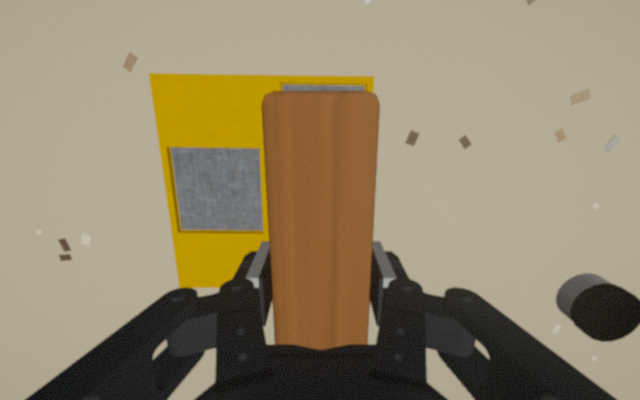

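Run:
```python
from fit import *
from workcell import r
c=r.read_camera('wrist')
s=r.read_state();p=np.array(s['tool_pos']);
t=lambda sx,sy:[.101*sx,.093*sy,.01]
x=fit('yel',[(c,(151,74),t(-1,-1)),(c,(373,77.5),t(-1,1)),(c,(180,287),t(1,-1)),(c,(260,148),[-.041,-.005,.004]),(c,(263.5,232),[.041,-.005,.01])],[.455,-.293,-.21])
m=R.from_euler('z',x[2]).as_matrix()
print('long',(m@[0,.051,0]+[x[0],x[1],0])*1000,'sq',(m@[0,-.046,0]+[x[0],x[1],0])*1000)
# brush far end in tool frame
P=px2w(c,[(321,92)],p[2]-.0179+.042)[0]
print(R.from_rotvec(s['orientation']).as_matrix().T@(P-p)*1000,p*1000)
```

```text
yel [ 456.1 -291.6] -12.7 res [2.2, 1.7, 1.0, 0.8, 2.3]
long [ 467.37265686 -241.89874619    0.        ] sq [ 446.00724995 -336.51650027    0.        ]
[ -0.64260764 -78.97421303 -24.09960033] [ 464.40177779 -241.85647241  137.97570044]
```

```bash
python3 -m handwheel '[[[0,0,0.07],[-0.02,0.07,1.1],0.2],[[0,0,0.07],[-0.02,0.07,2.2],0.2],[[0,0,0.07],[-0.02,0.07,3.1],0.2],[[0,0,0.07],[-0.02,0.07,3.4],0.2],[[0,0,0.07],[-0.02,0.07,3.4],0.2]]'>/dev/null; python3 -m handwheel '[[[0,0,0],[0,0,0],0.2]]'; python3 snap.py wrist w15.png; python3 go.py 466.5 -243 22 77.4
```

```text
t: 15.92
tool_pos: [0.4671, -0.2422, 0.0364]
orientation: [-2.444, -1.973, 0.0]
ft_force: [-0.4, -0.2, -1.6]
grip_width: 0.0446
t 15.97 pos [ 467.4 -242.7   37.1] yaw 77.8 grip 44.7 F [ 0.3 -0.  -1.9] q [ 0.57  0.68 -0.29  2.18  0.56  0.34  1.17]
turn [0.01 0.   0.06] shift [-0.02 -0.03  0.5 ] rows 0.4
```

View pics/w15.png

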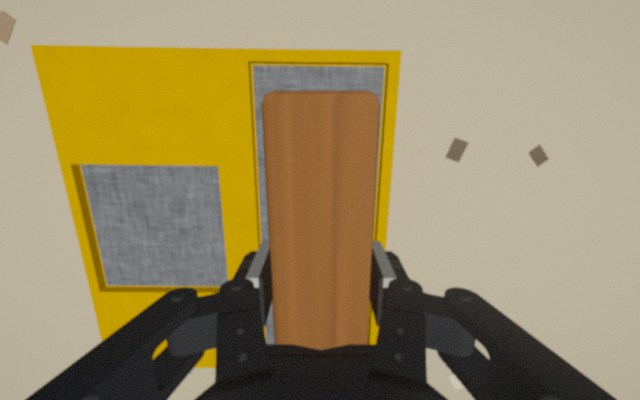

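```bash
python3 -m handwheel '[[[0,0,0.05],[-0.02,-0.03,0.25],0.2],[[0,0,0.05],[-0.02,-0.03,0.45],0.2],[[0,0,0.05],[-0.02,-0.03,0.52],0.2],[[0,0,0.05],[-0.02,-0.03,0.52],0.2]]'; python3 go.py 466.5 -243 22 77.4
```

```text
t: 16.3
tool_pos: [0.466, -0.2441, 0.0219]
orientation: [2.45, 1.962, 0.0]
ft_force: [-2.8, 0.6, 17.6]
grip_width: 0.0452
t 16.3 pos [ 466.  -244.1   21.9] yaw 77.4 grip 45.2 F [-2.8  0.6 17.6] q [ 0.55  0.71 -0.25  2.19  0.58  0.3   1.15]
turn [ 0.02  0.01 -0.  ] shift [ 0.04  0.01 -0.  ] rows 0.0
```

Contact on the bay floor at the expected height (21.9 mm). Releasing and retreating.

```bash
python3 -m handwheel '[[[0,0,0],[0,0,0],0.7],[[0,0,0],[0,0,0],1],[[0,0,0],[0,0,0],1],[[0,0,0],[0,0,0],1],[[0,0,0],[0,0,0],1]]' ;python3 -m handwheel '[[[0,0,0],[0,0,-0.7],1],[[0,0,0],[0,0,-1.8],1],[[0,0,0],[0,0,-3],1],[[0,0,0],[0,0,-4],1],[[0,0,0],[0,0,-4],1]]'; python3 snap.py wrist w16.png; python3 go.py 636 0 140 90
```

```text
t: 16.72
tool_pos: [0.4657, -0.2438, 0.0203]
orientation: [-2.452, -1.964, 0.0]
ft_force: [0.2, 0.5, -0.5]
grip_width: 0.0858
t: 17.13
tool_pos: [0.4678, -0.2445, 0.1453]
orientation: [2.447, 1.96, 0.005]
ft_force: [0.6, -0.4, 0.3]
grip_width: 0.0853
t 17.18 pos [ 467.  -244.5  143.1] yaw 77.4 grip 85.5 F [ 0.4 -0.2 -0.8] q [ 0.7   0.52 -0.46  2.12  0.42  0.58  1.29]
turn [ 0.05  0.02 -2.11] shift [9.19 3.71 0.11] rows 7.1
```

View pics/w16.png

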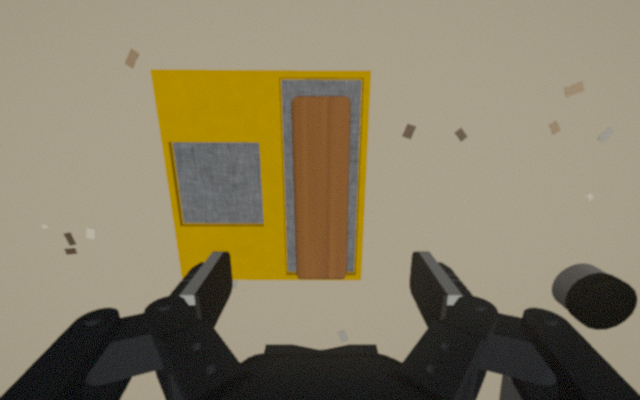

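```bash
python3 - <<'E'
from fit import *
from workcell import r
c=r.read_camera('wrist')
P=px2w(c,[(293,97),(350,97),(346,277),(299,278)],.046)[:,:2]-[.4555,-.2926]
L=(P@R.from_euler('z',-12.6,degrees=True).as_matrix()[:2,:2]*1000).round(1);print(L,L.mean(0))
E
python3 go.py 636 0 140 77.4
```

```text
[[-79.7  29. ]
 [-79.6  71.5]
 [ 72.7  72. ]
 [ 73.7  30. ]] [-3.225 50.625]
t 17.23 pos [ 466.  -244.3  141.5] yaw 77.4 grip 85.3 F [ 0.1  0.  -0.2] q [ 0.7   0.53 -0.46  2.12  0.42  0.58  1.29]
turn [ 0.02  0.01 -0.01] shift [9.19 3.74 0.05] rows 7.1
```

The brush is about 3 mm off centre along its bay, which is fine. Now the black tin.

```bash
python3 -m handwheel '[[[0,0,0],[1.1,0.45,0],1],[[0,0,0],[2.2,0.9,0],1],[[0,0,0],[3.3,1.35,0],1],[[0,0,0],[4.4,1.8,0],1],[[0,0,0],[5.5,2.25,0],1]]' >/dev/null; python3 -m handwheel '[[[0,0,0],[1,0.4,0],1],[[0,0,0],[2,0.8,0],1],[[0,0,0],[3,1.2,0],1],[[0,0,0],[3.7,1.5,0],1],[[0,0,0],[3.7,1.5,0],1]]' >/dev/null;python3 -m handwheel '[[[0,0,0],[0,0,0],1],[[0,0,0],[0,0,0],1]]' >/dev/null; python3 snap.py wrist w17.png; python3 go.py 636 0 10 77.4
```

```text
t 18.28 pos [ 6.345e+02 -3.000e-01  1.392e+02] yaw 77.3 grip 85.4 F [-0.6 -1.  -0.8] q [ 0.19  0.63 -0.43  1.87  0.38  0.72  0.89]
turn [-0.02  0.02 -0.01] shift [0.03 0.06 4.31] rows 3.1
```

View pics/w17.png

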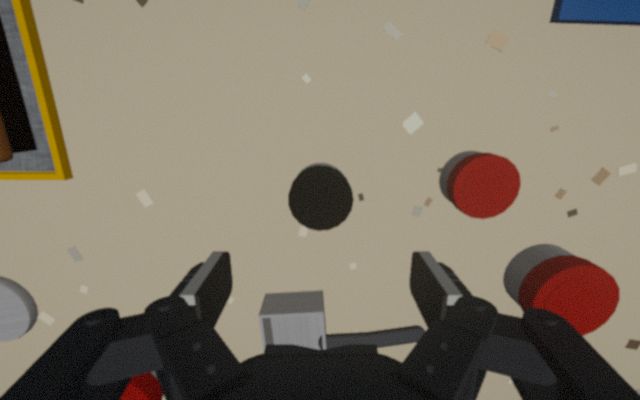

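```bash
python3 - <<'E'
from fit import *
from workcell import r
c=r.read_camera('wrist')
print(px2w(c,[(321,197)],.036)*1000)
E
python3 go.py 636 1 10 77.4
```

```text
[[6.33093808e+02 3.11180654e-01 3.60000000e+01]]
t 18.33 pos [ 6.346e+02 -5.000e-01  1.395e+02] yaw 77.3 grip 85.6 F [-0.1 -0.5  0.4] q [ 0.19  0.63 -0.43  1.87  0.38  0.72  0.89]
turn [-0.02  0.01 -0.01] shift [0.07 0.04 4.32] rows 3.1
```

```bash
python3 -m handwheel '[[[0,0,0],[0.03,0,1.2],1],[[0,0,0],[0.03,0,2.4],1],[[0,0,0],[0.03,0,3.6],1],[[0,0,0],[0.03,0,4.22],1],[[0,0,0],[0.03,0,4.25],1]]' >/dev/null;  python3 -m handwheel '[[[0,0,0],[0,0,0],0.3],[[0,0,0],[0,0,0],0.3],[[0,0,0],[0,0,0],0.3],[[0,0,0],[0,0,0],0.3],[[0,0,0],[0,0,0],0.3]]' 50;python3 go.py 635 0 140 78;python3 snap.py wrist w18.png;  python3 -m handwheel '[[[0,0,0],[0,0,-0.8],0.3],[[0,0,0],[0,0,-1.9],0.3],[[0,0,0],[0,0,-3],0.3],[[0,0,0],[0,0,-4],0.3],[[0,0,0],[0,0,-4.1],0.3]]' >/dev/null; python3 go.py 446 -337.5 138 77.4; python3 snap.py wrist w19.png
```

```text
t: 19.17
tool_pos: [0.637, 0.0016, 0.015]
orientation: [2.451, 1.962, 0.003]
ft_force: [-1.0, -0.8, 7.9]
grip_width: 0.0541
t 19.17 pos [637.    1.6  15. ] yaw 77.4 grip 54.1 F [-1.  -0.8  7.9] q [ 0.12  0.79 -0.32  1.93  0.5   0.49  0.79]
turn [ 0.03 -0.   -0.11] shift [-0.07 -0.04 -4.17] rows 3.0
t 19.63 pos [638.7   2.3 142.5] yaw 77.4 grip 54.2 F [ 1.3  0.9 -1. ] q [ 0.19  0.63 -0.43  1.87  0.39  0.72  0.89]
turn [ 0.08 -0.02 -0.  ] shift [-12.46  -3.79   0.09] rows 9.4
```

View pics/w18.png

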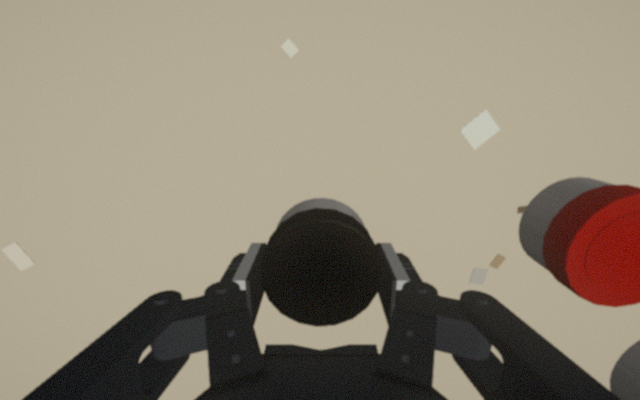

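View pics/w19.png

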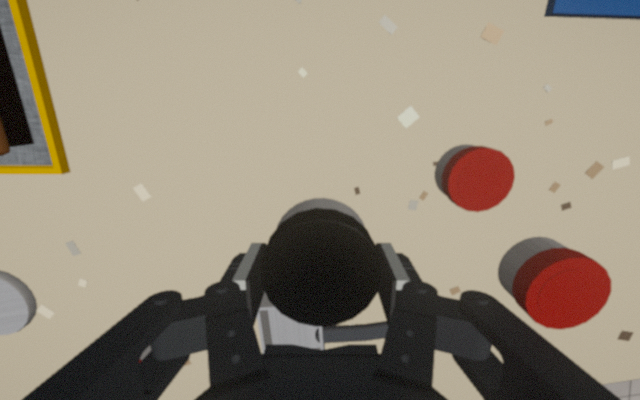

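```bash
python3 -m handwheel '[[[0,0,0],[-1.1,-0.33,0],0.3],[[0,0,0],[-2.2,-0.66,0],0.3],[[0,0,0],[-3.3,-1,0],0.3],[[0,0,0],[-4.4,-1.33,0],0.3],[[0,0,0],[-5.5,-1.67,0],0.3]]' >/dev/null;  python3 -m handwheel '[[[0,0,0],[-1.1,-0.33,0],0.3],[[0,0,0],[-2.2,-0.66,0],0.3],[[0,0,0],[-3.3,-1,0],0.3],[[0,0,0],[-4.4,-1.33,0],0.3],[[0,0,0],[-5.5,-1.67,0],0.3]]' >/dev/null; python3 go.py 448 -337 120 77.4
```

```text
t 20.52 pos [ 464.6 -299.5  135.4] yaw 77.4 grip 54.3 F [ 0.4 -0.2 -0.4] q [ 0.79  0.56 -0.46  2.06  0.43  0.61  1.38]
turn [-0.01 -0.    0.  ] shift [-1.34 -0.27  0.51] rows 1.1
```

```bash
python3 -m handwheel '[[[0,0,0],[-0.8,-0.15,0],0.3],[[0,0,0],[-1.33,-0.26,0.3],0.3],[[0,0,0],[-1.33,-0.26,1.4],0.3],[[0,0,0],[-1.33,-0.26,2.4],0.3],[[0,0,0],[-1.33,-0.26,2.9],0.3]]' >/dev/null;  python3 -m handwheel '[[[0,0,0],[0,0,0],0.3],[[0,0,0],[0,0,0],0.3]]' ; python3 go.py 448 -337 19 77.4;python3 snap.py wrist w20.png
```

```text
t: 21.1
tool_pos: [0.4496, -0.3343, 0.0478]
orientation: [-2.449, -1.964, 0.001]
ft_force: [0.6, -0.3, 0.3]
grip_width: 0.0544
t 21.1 pos [ 449.6 -334.3   47.8] yaw 77.5 grip 54.4 F [ 0.6 -0.3  0.3] q [ 0.78  0.7  -0.36  2.09  0.55  0.44  1.35]
turn [-0.02 -0.01  0.01] shift [-0.1  -0.03  0.96] rows 0.7
```

View pics/w20.png

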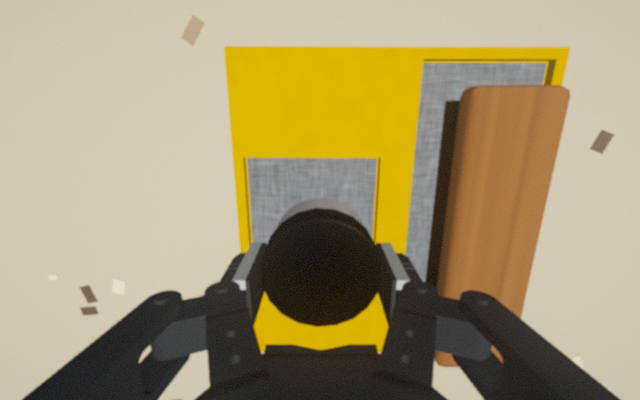

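```bash
python3 -m handwheel '[[[0,0,0],[-0.13,-0.03,0.4],0.3],[[0,0,0],[-0.13,-0.03,0.8],0.3],[[0,0,0],[-0.13,-0.03,0.98],0.3],[[0,0,0],[-0.13,-0.03,0.98],0.3],[[0,0,0],[-0.13,-0.03,0.98],0.3]]'; python3 go.py 448 -337 19 77.4;python3 snap.py wrist w21.png
```

```text
t: 21.57
tool_pos: [0.4483, -0.3393, 0.0197]
orientation: [2.451, 1.964, 0.0]
ft_force: [-0.0, 0.4, -0.4]
grip_width: 0.0544
t 21.57 pos [ 448.3 -339.3   19.7] yaw 77.4 grip 54.4 F [-0.   0.4 -0.4] q [ 0.76  0.74 -0.31  2.1   0.58  0.38  1.33]
turn [ 0.01  0.   -0.  ] shift [ 0.07 -0.02  0.02] rows 0.1
```

View pics/w21.png

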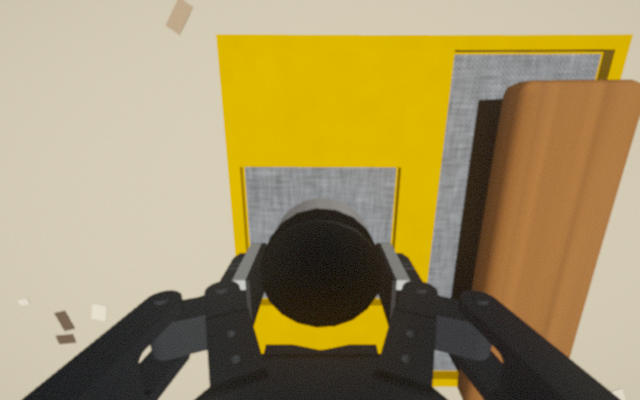

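```bash
python3 -m handwheel '[[[0,0,0],[0,0,0.04],0.3],[[0,0,0],[0,0,0.07],0.3],[[0,0,0],[0,0,0.07],0.3]]'; python3 -m handwheel '[[[0,0,0],[0,0,0],0.7],[[0,0,0],[0,0,0],1],[[0,0,0],[0,0,0],1],[[0,0,0],[0,0,0],1],[[0,0,0],[0,0,0],1]]' ;python3 -m handwheel '[[[0,0,0],[0,0,-0.7],1],[[0,0,0],[0,0,-1.8],1],[[0,0,0],[0,0,-3],1],[[0,0,0],[0,0,-4],1],[[0,0,0],[0,0,-5],1]]'; python3 -m handwheel '[[[0,0,0],[0,0,0],1],[[0,0,0],[0,0,0],1]]' >/dev/null; python3 snap.py wrist w22.png; python3 go.py 725 0 230 77
```

```text
t: 21.87
tool_pos: [0.4485, -0.3391, 0.0187]
orientation: [2.45, 1.964, 0.0]
ft_force: [-2.5, 2.2, 12.6]
grip_width: 0.0544
t: 22.28
tool_pos: [0.4481, -0.339, 0.0173]
orientation: [-2.452, -1.964, -0.0]
ft_force: [-0.4, -0.3, 0.2]
grip_width: 0.0853
t: 22.7
tool_pos: [0.4478, -0.3389, 0.1689]
orientation: [-2.452, -1.964, -0.0]
ft_force: [-0.0, -0.3, -0.3]
grip_width: 0.085
t 22.92 pos [ 447.8 -339.4  167.6] yaw 77.4 grip 85.3 F [0.1 0.1 0.2] q [ 0.9   0.53 -0.51  2.01  0.4   0.69  1.49]
turn [0.01 0.01 0.06] shift [13.06  6.54 -2.08] rows 10.6
```

View pics/w22.png

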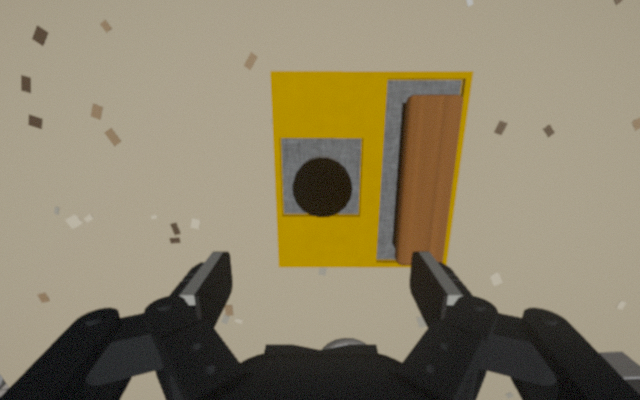

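```bash
python3 -m handwheel '[[[0,0,0],[0.8,0.5,-1],1],[[0,0,0],[1.8,1,-2],1],[[0,0,0],[2.8,1.5,-2.2],1],[[0,0,0],[3.8,2,-2.2],1],[[0,0,0],[4.9,2.5,-2.2],1]]' >/dev/null;python3 -m handwheel '[[[0,0,0],[1,0.5,0],1],[[0,0,0],[2,1,0],1],[[0,0,0],[3,1.5,0],1],[[0,0,0],[4,2,0],1],[[0,0,0],[4.9,2.5,0],1]]' >/dev/null; python3 -m handwheel '[[[0,0,0],[0,0,0],1],[[0,0,0],[0,0,0],1],[[0,0,0],[0,0,0],1]]'; python3 snap.py side s23.png;  python3 snap.py scene c23.png
```

```text
t: 24.0
tool_pos: [0.6577, -0.0852, 0.2315]
orientation: [-2.45, -1.964, 0.004]
ft_force: [0.3, -0.9, 0.4]
grip_width: 0.0853
```

View pics/s23.png

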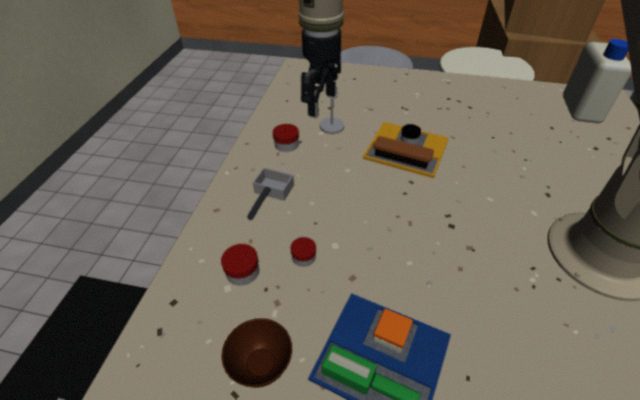

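View pics/c23.png

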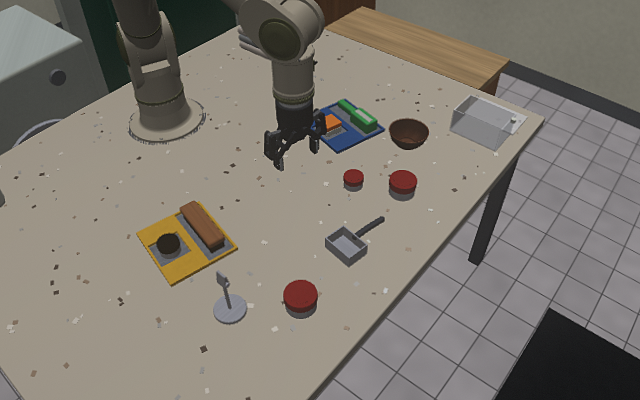

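Run:
```python
import cv2,numpy as np
s=cv2.imread('pics/s23.png');c=cv2.imread('pics/c23.png')
a=cv2.resize(s[290:400,300:460],(640,440),interpolation=2);b=cv2.resize(c[190:290,130:245],(506,440),interpolation=2)
cv2.imwrite('pics/z1.png',a);cv2.imwrite('pics/z2.png',b)
```

```text
(no output)
```

View pics/z1.png

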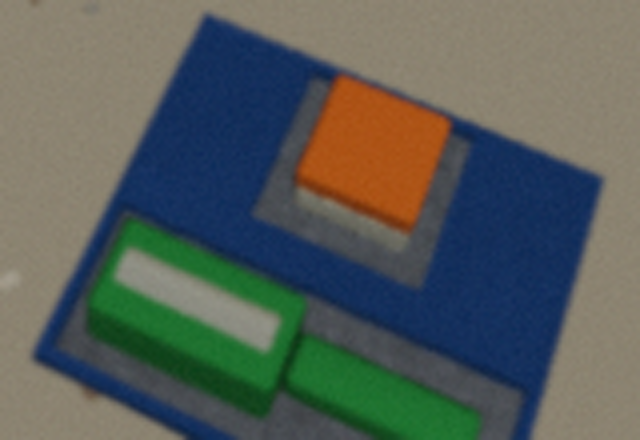

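View pics/z2.png

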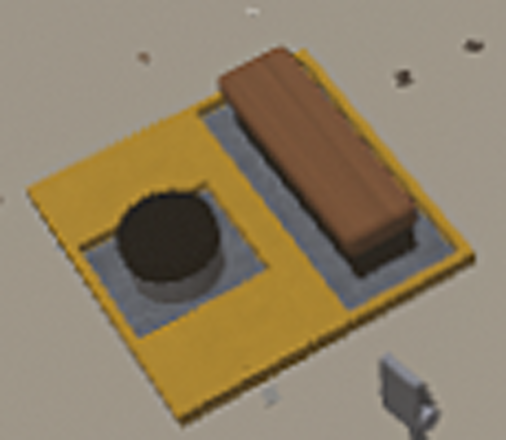

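All four items lie flat inside their bays, and the bystanders are at the same pixels as at the start.

```bash
python3 -c "
from workcell import r
print(r.job_done())"
```

```text
the job is handed in; nothing more can be done
None
```

Both kits are made up and the job is handed in at about 24 s. I placed the roller and stain box in the blue tray first, then the brush and black tin in the yellow tray.

- **Placement:** In the last pictures all four items lie flat and the right way up in their bays. By camera measurement the roller is about 1 mm off centre along its bay and the brush about 3 mm. The stain box is about 4 mm off the middle of its bay. I checked the tin's position by eye only.
- **Forces:** The highest force I read was about 18 N, when the brush touched the bay floor; I only read it at the end of moves.
- **Bystanders:** The red tins, bowl, scoop and clip stand show no visible movement between the first and last pictures.
- **Disagreements:** Two estimates of where I gripped the roller differed by up to about 11 mm, so I used a middle value; the measurement after placing confirmed it was centred. The tray positions I measured from different cameras agreed to 2–3 mm.

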